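Make up a set of five burner nozzles on the counting scale

TASK

Count the missing burner nozzles into the tray on the counting scale: press the power key and then the tare key, stand a spare nozzle from the cups in each empty pocket (leaving those already in the tray alone), and only when the tray is full press the count key and then the add key; press one key at a time, leave the zero key alone, and do not touch power or tare again once you have begun to load. Nest all the empty cups, fully home, into one upright stack on the desk, leaving any spare that is not needed standing in its own cup there, and do not disturb the tube cutter.

Things in the scene. Friction and masses are not known exactly. Their poses are not given: they have to be found in the camera images.
- scale: Grey counting scale, fixed, 300 (x) by 270 mm (y); origin on the desk under its centre, z up, +y its left. At its -x side (robot side) a key panel: display left, then five black spring keys in two rows, oblong ones 25 x 34 mm. Behind it a pan with a fixed wooden tray, its top 90 mm up, with five square pockets, 46 mm wide and 20 mm deep, one in the middle and one near each corner.
- power_key (a joint): POWER: the only round key (27 mm), pan-side row, left end. Left is the scale's +y. Centre of its top face when up, in the scale's frame: (-83, -8, 52) mm; panel around it 39 mm high. 0 = up, 0.005 m = fully down; moves straight down, sprung, 1.5 N to start, 5 N fully down; counts as pressed beyond 3.5 mm.
- zero_key (a joint): ZERO: oblong, pan-side row, right end; not used here. Left is the scale's +y. Centre of its top face when up, in the scale's frame: (-83, -102, 52) mm; panel around it 39 mm high. 0 = up, 0.005 m = fully down; moves straight down, sprung, 1.5 N to start, 5 N fully down; counts as pressed beyond 3.5 mm.
- tare_key (a joint): TARE: oblong, robot-side row, left end. Left is the scale's +y. Centre of its top face when up, in the scale's frame: (-126, -8, 52) mm; panel around it 39 mm high. 0 = up, 0.005 m = fully down; moves straight down, sprung, 1.5 N to start, 5 N fully down; counts as pressed beyond 3.5 mm.
- count_key (a joint): COUNT: oblong, robot-side row, middle. Left is the scale's +y. Centre of its top face when up, in the scale's frame: (-126, -55, 52) mm; panel around it 39 mm high. 0 = up, 0.005 m = fully down; moves straight down, sprung, 1.5 N to start, 5 N fully down; counts as pressed beyond 3.5 mm.
- add_key (a joint): ADD: oblong, robot-side row, right end. Left is the scale's +y. Centre of its top face when up, in the scale's frame: (-126, -102, 52) mm; panel around it 39 mm high. 0 = up, 0.005 m = fully down; moves straight down, sprung, 1.5 N to start, 5 N fully down; counts as pressed beyond 3.5 mm.
- pocket_1 (a point): Centre of the floor of a tray pocket (robot side, left), 70 mm above the desk; axes as the scale's.
- pocket_2 (a point): Centre of the floor of a tray pocket (robot side, right), 70 mm above the desk; axes as the scale's.
- pocket_3 (a point): Centre of the floor of a tray pocket (middle), 70 mm above the desk; axes as the scale's.
- pocket_4 (a point): Centre of the floor of a tray pocket (far side, left), 70 mm above the desk; axes as the scale's.
- pocket_5 (a point): Centre of the floor of a tray pocket (far side, right), 70 mm above the desk; axes as the scale's.
- nozzle_1: Black burner nozzle, upright, 80 mm tall: foot 38 mm dia, 10 mm high; neck 22 mm dia; barrel 30 mm dia from 30 mm up to the top; about 90 g. Origin: centre of its underside, z up its axis. If present it already stands in pocket_1; if None from the start, that pocket is empty.
- nozzle_2: Black burner nozzle, upright, 80 mm tall: foot 38 mm dia, 10 mm high; neck 22 mm dia; barrel 30 mm dia from 30 mm up to the top; about 90 g. Origin: centre of its underside, z up its axis. If present it already stands in pocket_2; if None from the start, that pocket is empty.
- nozzle_3: Black burner nozzle, upright, 80 mm tall: foot 38 mm dia, 10 mm high; neck 22 mm dia; barrel 30 mm dia from 30 mm up to the top; about 90 g. Origin: centre of its underside, z up its axis. If present it already stands in pocket_3; if None from the start, that pocket is empty.
- nozzle_4: Black burner nozzle, upright, 80 mm tall: foot 38 mm dia, 10 mm high; neck 22 mm dia; barrel 30 mm dia from 30 mm up to the top; about 90 g. Origin: centre of its underside, z up its axis. If present it already stands in pocket_4; if None from the start, that pocket is empty.
- nozzle_5: Black burner nozzle, upright, 80 mm tall: foot 38 mm dia, 10 mm high; neck 22 mm dia; barrel 30 mm dia from 30 mm up to the top; about 90 g. Origin: centre of its underside, z up its axis. If present it already stands in pocket_5; if None from the start, that pocket is empty.
- spare_1: Black burner nozzle, upright, 80 mm tall: foot 38 mm dia, 10 mm high; neck 22 mm dia; barrel 30 mm dia from 30 mm up to the top; about 90 g. Origin: centre of its underside, z up its axis. A spare: at the start it stands in cup_1, its underside 30 mm above the desk, its top 44 mm above the cup's rim.
- spare_2: Black burner nozzle, upright, 80 mm tall: foot 38 mm dia, 10 mm high; neck 22 mm dia; barrel 30 mm dia from 30 mm up to the top; about 90 g. Origin: centre of its underside, z up its axis. A spare: at the start it stands in cup_2, its underside 30 mm above the desk, its top 44 mm above the cup's rim.
- spare_3: Black burner nozzle, upright, 80 mm tall: foot 38 mm dia, 10 mm high; neck 22 mm dia; barrel 30 mm dia from 30 mm up to the top; about 90 g. Origin: centre of its underside, z up its axis. A spare: at the start it stands in cup_3, its underside 30 mm above the desk, its top 44 mm above the cup's rim.
- cup_1: Tapered round aluminium cup, 66 mm tall, foot 42 mm dia, rim band 65 mm outside dia over the top 12 mm, wall 2.2 mm; inner floor raised 30 mm above its underside; about 110 g. Origin: centre of its underside, z up. A cup nested in another rests on its inner floor, 30 mm higher. Holds spare_1 at the start.
- cup_2: Tapered round aluminium cup, 66 mm tall, foot 42 mm dia, rim band 65 mm outside dia over the top 12 mm, wall 2.2 mm; inner floor raised 30 mm above its underside; about 110 g. Origin: centre of its underside, z up. A cup nested in another rests on its inner floor, 30 mm higher. Holds spare_2 at the start.
- cup_3: Tapered round aluminium cup, 66 mm tall, foot 42 mm dia, rim band 65 mm outside dia over the top 12 mm, wall 2.2 mm; inner floor raised 30 mm above its underside; about 110 g. Origin: centre of its underside, z up. A cup nested in another rests on its inner floor, 30 mm higher. Holds spare_3 at the start.
- cup_4: Tapered round aluminium cup, 66 mm tall, foot 42 mm dia, rim band 65 mm outside dia over the top 12 mm, wall 2.2 mm; inner floor raised 30 mm above its underside; about 110 g. Origin: centre of its underside, z up. A cup nested in another rests on its inner floor, 30 mm higher. Empty at the start.
- tube_cutter: Bystander: steel tube cutter lying on the desk, about 150 mm long, 46 mm high. Origin: under its middle.
Mind the look-alikes: they are no part of the job. Leave any blue, turquoise or yellow look-alike of the nozzle_3 alone.

How it is judged:
By the outcome, as a careful person would: the job done as asked, in the order asked, and still so for the second after the job is handed in, with the robot touching nothing.
Of nozzle_1, nozzle_2, nozzle_3, nozzle_4, nozzle_5 only 2 to 3 are there at a start; the rules pass over those that are not, and their reading is None.
At some moment in a run one of cup_1, cup_2, cup_3, cup_4 may be knocked a few centimetres aside while the robot is not near it.
It also fails if it takes over 210 s, if anything falls off the work surface, if the arm or the gripper's body presses on something with over 40 N, if the wrist force passes 120 N, or if a joint passes its speed limit or range.

ROBOT

A 6-joint arm with a two-finger parallel gripper is mounted at the origin on the work surface. World frame = base frame: x ahead of the robot, y to its left, z up, the work surface at z = 0. Lengths are in m, angles in rad, forces in N, time in s.
With the tool pointing down it reaches from about 0.35 to 0.8 m from the base axis. Payload 7.3 kg.
Tool frame: the origin (TCP) lies between the finger pads; the fingertips stand 25 mm ahead of it and the grasp point (between the pads) lies 6 mm ahead of it (r.tip_extent is the distance from the TCP to the fingertips, in m); z points along the fingers, y is the line along which they close (so a half turn about z gives the same grasp; the last joint's range is limited). The gripper opens to 85 mm and grips with 20 to 120 N. Pads are 22 mm wide; open, the fingers measure 114 mm over their backs; the gripper's body (76 mm by 85 mm) begins 54 mm behind the grasp point. The pads swing forward as they close: fully open they stand 13 mm farther back than shut.
Start: joints at [1.191, 0.342, 1.524, -0, 1.275, -0.146], TCP at [0.122, 0.511, 0.256] pointing down, gripper open.
Joint ranges: [-2.53, 2.53], [-0.77, 2.02], [0.04, 2.7], [-1, 4.14], [0.28, 2.66], [-3.11, 3.11]. Speed limits (rad/s): [2.57, 2.57, 3.14, 3.14, 3.14, 3.14].

INTERFACE

Orientations are given as a unit quaternion [x, y, z, w].
In Python, from workcell import r, command_gripper, optics gives the robot as it stands. The module is installed in compiled form; this text tells all that it offers. Calls block until the motion is done:
- r.reach(position, orientation): joint-space move of the TCP to a pose.
- r.move_straight(position, orientation=None, speed=0.15, max_force=None): straight line of the TCP; orientation=None keeps the orientation; speed is the mean speed in m/s. With max_force (N) it stops when the force on the tool has changed by that much, and returns True; else False.
- r.movej(angles): joint-space move.
- command_gripper(opening, force=None): finger opening in m; force is the grip in N (None keeps the last); returns when the fingers have stopped.
- r.hold(seconds).
- r.solve_ik(position, orientation): joint angles nearest the present ones, or None.
- r.read_state(): the state.
- optics.get_image(name): name is "scene" or "top"; returns (picture, depth): 384x512x3 uint8, red, green, blue; 384x512 float32, m along the optical axis (not along the pixel's ray), 0 where there is no reading.
- optics.camera_model(name): a dict with "K" (3x3 intrinsics, pixels), "R" (3x3) and "t" (3): a world point X has camera coordinates R X + t. Camera axes: x right, y down, z forward; pixel columns grow to the right and rows downward; lengths in m; the calibration is good to about 2 mm. A picture is of the moment at which its call begins. camera_model takes no time and is no camera call.
A pose or a line that the arm cannot do raises r.PlanningError and nothing moves.
- r.finish_job(): hands the job in; it is judged then, once.
The state is a dict: "time_s": time; "joint_positions": joint angles; "dq": joint speeds; "tau": joint torques, N m; "eef_pos": TCP position; "eef_rot": TCP orientation; "contact_force": force on the tool from outside, world axes, zero at the start; "torque": the same for the moment, N m; "grip_width": finger opening in m; "grip_force": force on a finger pad.
Only numpy, scipy, OpenCV 4.12 (cv2) and the standard library are available. Lean on these libraries where they do the work, as an engineer would, in place of code of your own. Each camera call takes 0.05 s, during which the arm holds its last target. There are 200 camera calls.

## Working session

There is one attempt and no reset: what is moved stays moved. The work goes in short steps, each a Python script; the robot and the scene stay as the last script left them, time stands still between calls to the robot, and variables do not carry over. Pictures are saved under pics/ and viewed, at most 14 in all, crops included, and the job is handed in when it is done.

```bash
mkdir -p pics; python3 - <<'E'
from workcell import r,optics
import cv2,numpy as np
for n in("scene","top"):
    im,d=optics.get_image(n); cv2.imwrite(f"pics/{n}0.png",im[:,:,::-1]); np.save(f"{n}0.npy",d)
    m=optics.camera_model(n); print(n,np.round(m["K"],1).tolist(),np.round(-m["R"].T@m["t"],3),np.round(m["R"],3).tolist(),(d==0).mean())
s=r.read_state();print(s["time_s"],s["eef_rot"],r.tip_extent)
E
```

```text
scene [[393.4, 0.0, 258.5], [0.0, 393.4, 189.7], [0.0, 0.0, 1.0]] [ 1.261 -0.284  0.823] [[0.4, 0.917, 0.012], [0.679, -0.287, -0.676], [-0.616, 0.279, -0.737]] 0.0037841796875
top [[399.7, 0.0, 258.7], [0.0, 399.7, 192.8], [0.0, 0.0, 1.0]] [0.493 0.017 1.206] [[-0.004, -1.0, 0.027], [-0.994, 0.001, -0.11], [0.11, -0.027, -0.994]] 0.004114786783854167
0.1 [ 1.16609656e-01  9.93177604e-01 -6.37089700e-04 -1.70260486e-04] 0.025
```

View pics/scene0.png

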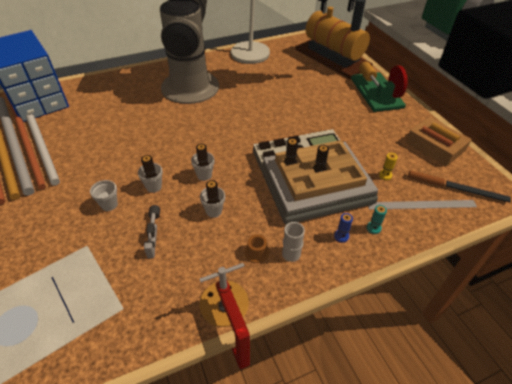

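View pics/top0.png

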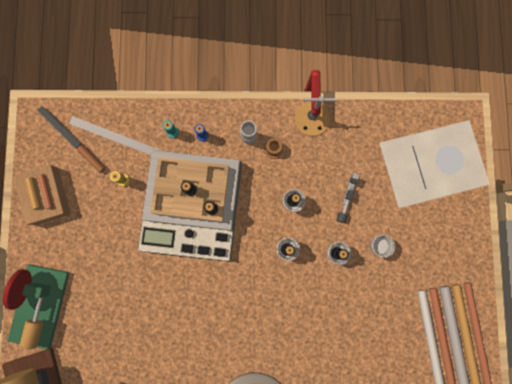

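```bash
cat >h.py <<'E'
from workcell import r,command_gripper,optics
import cv2,numpy as np
def cloud(n):
    im,d=optics.get_image(n); m=optics.camera_model(n)
    v,u=np.mgrid[:384,:512]; K=m["K"]
    c=np.stack([(u-K[0,2])/K[0,0]*d,(v-K[1,2])/K[1,1]*d,d],-1)
    w=(c-m["t"])@m["R"]; w[d==0]=-1
    return im,w
def ray(n,uv,z):
    m=optics.camera_model(n); o=-m["R"].T@m["t"]
    d=m["R"].T@np.linalg.inv(m["K"])@np.array([uv[0],uv[1],1.])
    return o+d*(z-o[2])/d[2]
def proj(n,X):
    m=optics.camera_model(n); c=m["K"]@(m["R"]@np.asarray(X)+m["t"]); return c[:2]/c[2]
def blobs(mask,amin=8):
    k,l,s,c=cv2.connectedComponentsWithStats(mask.astype(np.uint8),connectivity=4)
    return [(s[i,4],c[i],l==i) for i in range(1,k) if s[i,4]>=amin]
E
python3 - <<'E'
from h import *
for n in("top","scene"):
    im,w=cloud(n)
    z=w[...,2]
    roi=(w[...,0]>.25)&(w[...,0]<.85)&(w[...,1]>-.5)&(w[...,1]<.5)
    for lo,hi in((.02,.045),(.048,.056),(.058,.071),(.064,.076),(.084,.096),(.1,.118),(.14,.16)):
        print(n,lo,hi)
        for a,c,m in blobs(roi&(z>lo)&(z<hi),12):
            p=w[m]; print("  ",a,c.round(1),np.median(p,0).round(3),"mid",((p.min(0)+p.max(0))/2).round(3)[:2],np.ptp(p,axis=0).round(3)[:2],im[m].mean(0).round())
    x0,y0,x1,y1=(130,110,410,270) if n=="top" else (85,125,405,270)
    c=cv2.resize(im[y0:y1,x0:x1,::-1],None,fx=2.5,fy=2.5,interpolation=cv2.INTER_CUBIC); cv2.imwrite(f"pics/{n}1.png",c)
E
```

```text
top 0.02 0.045
   19 [246.9 140.5] [0.781 0.019 0.031] mid [0.784 0.019] [0.01 0.03] [107.  99.  92.]
   108 [273.9 147. ] [ 0.757 -0.061  0.042] mid [ 0.764 -0.059] [0.045 0.045] [129.  89.  57.]
   100 [ 93.  161.2] [0.718 0.478 0.023] mid [0.722 0.476] [0.058 0.047] [151. 100.  68.]
   44 [239.6 172.3] [0.684 0.04  0.031] mid [0.685 0.042] [0.074 0.009] [68. 62. 55.]
   70 [353.6 178.7] [ 0.664 -0.297  0.038] mid [ 0.666 -0.296] [0.032 0.021] [110. 102.  94.]
   205 [345.4 205.7] [ 0.582 -0.273  0.029] mid [ 0.592 -0.271] [0.111 0.047] [106. 100.  93.]
   2448 [183.5 238.3] [0.489 0.216 0.039] mid [0.536 0.191] [0.216 0.289] [168. 157. 136.]
   159 [291.9 201.7] [ 0.593 -0.11   0.035] mid [ 0.601 -0.115] [0.053 0.053] [101.  95.  88.]
   257 [381.1 245.3] [ 0.469 -0.375  0.03 ] mid [ 0.469 -0.373] [0.052 0.046] [161. 150. 138.]
   164 [286.  247.7] [ 0.465 -0.091  0.034] mid [ 0.462 -0.096] [0.052 0.052] [105.  99.  92.]
   149 [335.3 251.5] [ 0.455 -0.235  0.034] mid [ 0.449 -0.243] [0.052 0.045] [100.  94.  87.]
   129 [423.  303.4] [ 0.303 -0.494  0.025] mid [ 0.294 -0.491] [0.
[... 12495 characters left out ...]
09 ] mid [0.813 0.011] [0.024 0.039] [99. 86. 73.]
scene 0.1 0.118
   89 [201.  148.1] [ 0.464 -0.097  0.111] mid [ 0.46  -0.097] [0.028 0.029] [89. 59. 28.]
   47 [290.8 155.6] [0.587 0.113 0.11 ] mid [0.582 0.118] [0.021 0.028] [39. 28. 19.]
   101 [146.6 159.7] [ 0.453 -0.243  0.111] mid [ 0.448 -0.243] [0.03  0.029] [89. 58. 27.]
   53 [320.3 162.1] [0.641 0.172 0.11 ] mid [0.634 0.179] [0.023 0.025] [38. 28. 19.]
   115 [211.3 185.2] [ 0.607 -0.116  0.111] mid [ 0.603 -0.115] [0.03  0.029] [93. 61. 29.]
scene 0.14 0.16
   97 [291.9 142.5] [0.579 0.118 0.15 ] mid [0.575 0.12 ] [0.029 0.03 ] [79. 53. 26.]
   103 [322.7 149.6] [0.634 0.179 0.15 ] mid [0.63 0.18] [0.032 0.031] [84. 57. 27.]
```

View pics/top1.png

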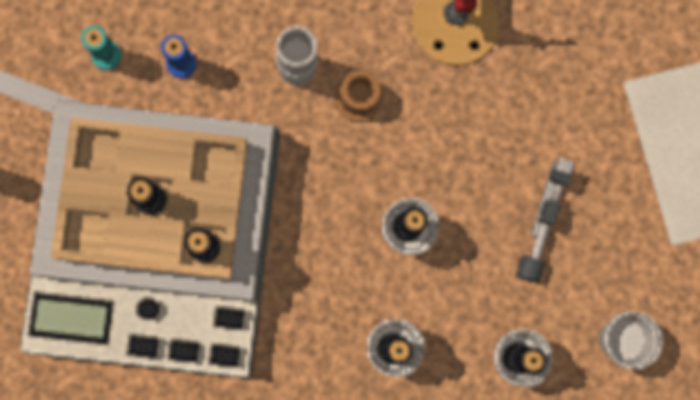

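View pics/scene1.png

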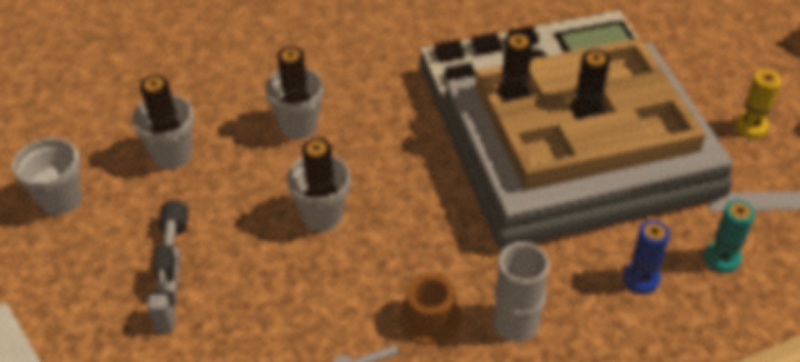

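Top and scene views agree. In the top view:
- The tray holds nozzles at (188,187) in the middle pocket and (210,207) robot-side right. Pockets 1, 4 and 5 are empty, so all three spares are needed.
- Black spares stand in cups at (295,200), (289,250) and (340,254). The empty cup is at (383,246).
- Look-alikes to leave alone: teal (170,130), blue (200,132) and yellow (119,178) nozzles, the tall grey beaker (249,130) and the brown cup (275,147).
- The measured heights match the description: spare tops 0.110, tray 0.090, pockets 0.070, keys 0.052.

Next I press power, then tare.

```bash
cat >>h.py <<'E'
TH=-.113
def q(psi=TH+np.pi/2):
    a=(psi+np.pi/2)/2; return [np.cos(a),np.sin(a),0,0]
Q=q()
KEY=dict(power=(.505,.187),tare=(.465,.193),count=(.459,.146),add=(.453,.0985))
POC={1:(.592,.255),4:(.687,.244),5:(.671,.111)}
def press(k):
    x,y=KEY[k]
    r.reach([x,y,.14],Q)
    r.move_straight([x,y,.082],speed=.08)
    hit=r.move_straight([x,y,.0705],speed=.012,max_force=9)
    s=r.read_state(); print(k,hit,s["eef_pos"],s["contact_force"],s["time_s"])
    r.hold(.2); r.move_straight([x,y,.13],speed=.1)
def peaks(lo,hi):  # tops in an interval of height, right of the scale
    out=[]
    for n in("top","scene"):
        im,w=cloud(n); z=w[...,2]
        m=(w[...,0]>.3)&(w[...,0]<.75)&(w[...,1]>-.5)&(w[...,1]<.03)&(z>lo)&(z<hi)
        out.append([(a,((w[b].min(0)+w[b].max(0))/2)[:2].round(4)) for a,_,b in blobs(m,40)])
    return out
E
python3 - <<'E'
from h import *
command_gripper(0,40)
press("power");press("tare")
E
```

```text
power True [0.50509964 0.18703965 0.07206961] [-0.64261094 -0.21888184  4.77891813] 4.525
tare True [0.46509137 0.19305402 0.07204529] [-0.41925554 -0.29186818  5.55967239] 7.4417
```

```bash
cat >>h.py <<'E'
def spares():
    t,s=peaks(.1,.118)
    res=[]
    for a,p in t:
        c=[(p2) for _,p2 in s if np.hypot(*(p2-p))<.012]
        if c and 60<a<130: res.append((p+c[0])/2)
    return res
def load(p,k):
    x,y=p; command_gripper(.055,30)
    r.reach([x,y,.2],Q); r.move_straight([x,y,.102],speed=.1)
    command_gripper(.01,30); s=r.read_state(); print("grip",s["grip_width"],s["grip_force"])
    assert .026<s["grip_width"]<.034
    r.move_straight([x,y,.27],speed=.15)
    X,Y=POC[k]; r.reach([X,Y,.27],Q)
    r.move_straight([X,Y,.148],speed=.12)
    hit=r.move_straight([X,Y,.136],speed=.02,max_force=3)
    s=r.read_state(); print(k,hit,s["eef_pos"],s["grip_width"],s["time_s"])
    command_gripper(.05); r.move_straight([X,Y,.27],speed=.15)
E
python3 - <<'E'
from h import *
S=spares(); print(S)
load(S[0],4)
im,w=cloud("top"); z=w[...,2]
for a,_,b in blobs((z>.14)&(z<.16)&(w[...,0]>.4)&(w[...,1]>0)&(w[...,0]<.75),30): print(a,((w[b].min(0)+w[b].max(0))/2).round(4))
E
```

```text
[array([ 0.6019 , -0.11455]), array([ 0.45895, -0.0958 ]), array([ 0.4487 , -0.24205])]
grip 0.0290933562458245 29.72533106803894
4 True [0.68737649 0.24410781 0.14279074] 0.029305466851038877 16.025
64 [0.6846 0.2419 0.1472]
98 [0.6291 0.1826 0.1495]
100 [0.5756 0.1199 0.1474]
```

```bash
python3 - <<'E'
from h import *
S=spares(); print(S)
load(S[0],5)
S=spares(); print(S)
load(S[0],1)
r.reach([.45,0,.3],Q)
for n in("top","scene"):
    im,w=cloud(n); z=w[...,2]
    for a,_,b in blobs((z>.14)&(z<.16)&(w[...,0]>.4)&(w[...,1]>.07)&(w[...,0]<.75),30): print(a,((w[b].min(0)+w[b].max(0))/2).round(4))
    print("rim/keys")
    for a,_,b in blobs((z>.048)&(z<.071)&(w[...,0]>.4)&(w[...,1]<.01)&(w[...,0]<.7),15): print(a,((w[b].min(0)+w[b].max(0))/2).round(4),np.ptp(w[b],axis=0).round(3))
    cv2.imwrite(f"pics/{n}2.png",cv2.resize(im[100:275,80:410,::-1],None,fx=2.3,fy=2.3))
E
```

```text
[array([ 0.45975, -0.09555]), array([ 0.44775, -0.24205])]
grip 0.02933430513635592 29.45959120988846
5 True [0.67139912 0.11102011 0.14268027] 0.0292150522064094 24.7167
[array([ 0.4492 , -0.24235])]
grip 0.029271358609897456 29.653127789497375
1 True [0.59241242 0.25512836 0.14270878] 0.029218815068268858 34.125
103 [0.6874 0.2445 0.1466]
98 [0.6696 0.1117 0.1479]
99 [0.6294 0.1826 0.1467]
103 [0.5906 0.2557 0.1472]
100 [0.5758 0.1198 0.1487]
rim/keys
120 [ 0.6005 -0.1142  0.0596] [0.061 0.061 0.023]
159 [ 0.4693 -0.368   0.0592] [0.063 0.065 0.022]
23 [ 0.4876 -0.0955  0.058 ] [0.006 0.043 0.02 ]
141 [ 0.4502 -0.241   0.0591] [0.062 0.065 0.022]
252 [0.4637 0.9255 0.15  ]
89 [0.5914 0.253  0.1469]
97 [0.5756 0.1199 0.1469]
100 [0.6303 0.1812 0.1468]
107 [0.6889 0.2428 0.1469]
111 [0.6713 0.1096 0.1471]
rim/keys
237 [ 0.4608 -0.0969  0.0594] [0.067 0.064 0.021]
266 [ 0.4489 -0.2429  0.0588] [0.069 0.064 0.021]
304 [ 0.4677 -0.3696  0.0592] [0.067 0.064 0.022]
273 [ 0.6002 -0.1162  0.0594] [0.065 0.064 0.022]
```

View pics/scene2.png

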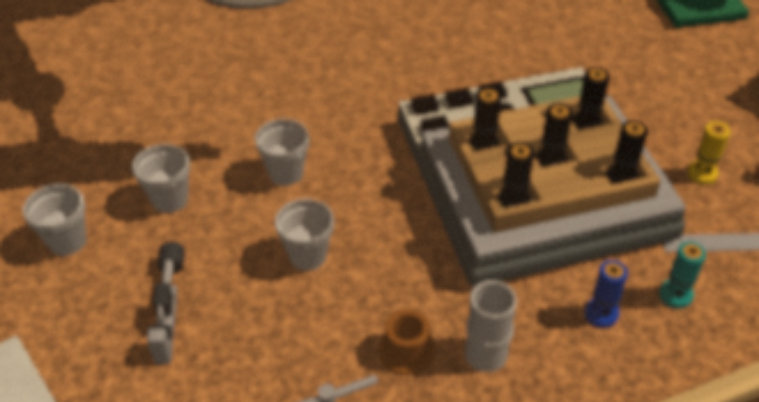

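All five nozzles stand upright at the same height, and the four cups are empty. Next come count and add, then nesting.

```bash
cat >>h.py <<'E'
def rims(lvl=0):
    o=[]
    for n in("top","scene"):
        im,w=cloud(n); z=w[...,2]
        m=(w[...,0]>.35)&(w[...,0]<.75)&(w[...,1]>-.5)&(w[...,1]<.03)&(z>.052+.03*lvl)&(z<.07+.03*lvl)
        for a,_,b in blobs(m,30):
            p=w[b]; e=np.ptp(p,axis=0)[:2]
            if e.min()>.055 and e.max()<.074: o.append(((p.min(0)+p.max(0))/2)[:2])
    g=[]
    for p in o:
        for h in g:
            if np.hypot(*(h[0]-p))<.012: h.append(p);break
        else: g.append([p])
    return [np.mean(h,0).round(4) for h in g]
def nest(p,b,lvl):  # cup at p into the stack at b, with lvl cups on the base
    x,y=p; X,Y=b
    command_gripper(.085,40); r.reach([x,y,.2],Q)
    hit=r.move_straight([x,y,.064],speed=.1,max_force=8); assert not hit
    command_gripper(.04,40); s=r.read_state(); print("grip",s["grip_width"],s["grip_force"])
    assert .058<s["grip_width"]<.07
    z=.064+.03*lvl+.03
    r.move_straight([x,y,.24],speed=.15); r.reach([X,Y,.24],Q)
    r.move_straight([X,Y,z+.01],speed=.1)
    hit=r.move_straight([X,Y,z-.004],speed=.02,max_force=5)
    s=r.read_state(); print("nest",hit,s["eef_pos"],"expect z",z,s["time_s"])
    command_gripper(.085); r.move_straight([X,Y,.28],speed=.15)
E
python3 - <<'E'
from h import *
command_gripper(0,40)
press("count");press("add")
r.reach([.45,.05,.3],Q)
R=rims(); print(R)
b=min(R,key=lambda p:np.hypot(*(p-[.45,-.242]))); c=min(R,key=lambda p:np.hypot(*(p-[.468,-.37])))
nest(c,b,0)
r.reach([.45,.05,.3],Q)
print(rims(),rims(1))
E
```

```text
count True [0.45907756 0.14604056 0.07203819] [-0.02848143 -0.21310343  6.10210116] 39.7917
add True [0.45312425 0.09848642 0.07204473] [-1.58814247 -0.63069528  5.56304819] 42.7333
[array([ 0.4683, -0.3691]), array([ 0.4603, -0.097 ]), array([ 0.4492, -0.2428]), array([ 0.5598, -0.1481])]
grip 0.06351333699630404 43.643157379701734
nest True [ 0.4493495  -0.2428625   0.09505795] expect z 0.094 52.65
[array([ 0.4602, -0.0974]), array([ 0.5604, -0.1482])] [array([ 0.4498, -0.2431])]
```

The knock has happened: one cup moved from (0.600,-0.115) to (0.560,-0.148), and it has been re-measured. Continuing with the other two cups.

```bash
python3 - <<'E'
from h import *
for l,t in((1,[.56,-.148]),(2,[.46,-.097])):
    R=rims(); B=rims(l); print(R,B)
    c=min(R,key=lambda p:np.hypot(*(p-t))); nest(c,B[0],l)
    r.reach([.45,.05,.3],Q)
print(rims(),rims(3))
for n in("top","scene"):
    im,w=cloud(n); m=(np.hypot(w[...,0]-.449,w[...,1]+.243)<.034)
    print(n,np.percentile(w[m][:,2],[90,95,98,100]).round(4))
    for a,_,b in blobs((w[...,2]>.14)&(w[...,2]<.16)&(w[...,0]>.4)&(w[...,1]>.07)&(w[...,0]<.75),30): print(a,((w[b].min(0)+w[b].max(0))/2).round(4))
    cv2.imwrite(f"pics/{n}3.png",cv2.resize(im[100:275,80:410,::-1],None,fx=2.3,fy=2.3))
E
```

```text
[array([ 0.4598, -0.0965]), array([ 0.5606, -0.1483])] [array([ 0.4486, -0.2429])]
grip 0.0645403999329463 43.32866822274809
nest True [ 0.44890582 -0.24326321  0.12505696] expect z 0.124 62.6333
[array([ 0.4601, -0.0968])] [array([ 0.4471, -0.2429])]
grip 0.06314219261893987 42.83830831758678
nest True [ 0.44738657 -0.2432461   0.15477353] expect z 0.154 71.6833
[] [array([ 0.4483, -0.2425])]
top [0.1517 0.1554 0.1574 0.159 ]
104 [0.6877 0.2446 0.1479]
100 [0.6695 0.1115 0.1476]
99 [0.6292 0.1824 0.148 ]
107 [0.5906 0.2557 0.1489]
99 [0.5756 0.12   0.149 ]
scene [0.1504 0.1551 0.1574 0.1594]
257 [0.4636 0.9275 0.15  ]
91 [0.5909 0.2542 0.1469]
95 [0.5758 0.1197 0.1471]
102 [0.63   0.1811 0.1467]
108 [0.6878 0.2421 0.147 ]
111 [0.6708 0.1092 0.1467]
```

View pics/scene3.png

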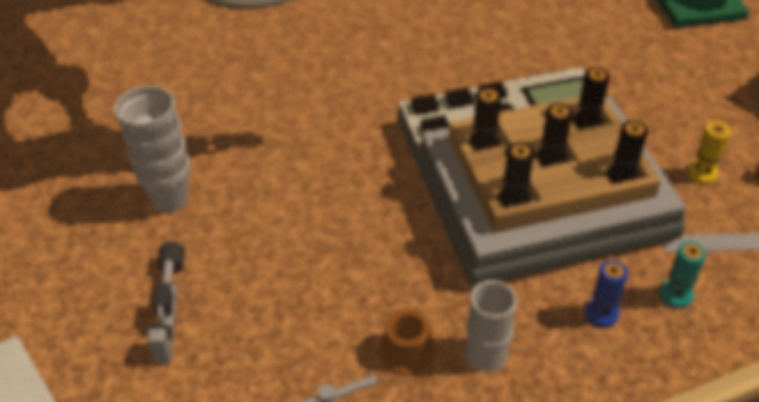

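The stack stands upright. I'll check seating and tilt from averaged rim depth.

```bash
python3 - <<'E'
from h import *
for n in("top","scene"):
    W=np.mean([cloud(n)[1] for _ in range(8)],0)
    d=W[...,:2]-[.4483,-.2427]; rr=np.hypot(d[...,0],d[...,1])
    m=(rr>.028)&(rr<.034)&(W[...,2]>.149)
    an=np.degrees(np.arctan2(d[...,1],d[...,0]))[m]; z=W[m][:,2]
    print(n,m.sum(),z.max().round(4),[(a,np.round(np.percentile(z[(an>=a)&(an<a+60)],85),4)) for a in range(-180,180,60) if ((an>=a)&(an<a+60)).sum()>2])
    m2=(abs(W[...,2]-.09)<.006)&(W[...,1]>.07)&(W[...,0]>.53)&(W[...,0]<.73)&(W[...,1]<.29); print("tray ref",np.median(W[m2][:,2]).round(4),np.percentile(W[m2][:,2],95).round(4))
E
```

```text
top 87 0.1571 [(-180, np.float64(0.156)), (-120, np.float64(0.1564)), (-60, np.float64(0.1562)), (0, np.float64(0.1563)), (60, np.float64(0.1559)), (120, np.float64(0.1563))]
tray ref 0.0893 0.0905
scene 163 0.1582 [(-180, np.float64(0.157)), (-120, np.float64(0.1576)), (-60, np.float64(0.1572)), (0, np.float64(0.157)), (60, np.float64(0.1575)), (120, np.float64(0.157))]
tray ref 0.0906 0.0916
```

The rim is level at 0.156 m, as expected for a fully nested stack.

```bash
python3 -c "
from h import *
print(r.read_state()['time_s'],r.finish_job())"
```

```text
the job is handed in; nothing more can be done
75.2583 None
```

The job is handed in at 75 s: power and tare pressed, the three empty pockets filled from the spares, count then add pressed, and all four cups nested in one level stack, with the cutter and look-alikes left alone.

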